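# Set the sauce pump's portion knob and lock it

### The job

Set the portion on the sauce pump: turn the black bar knob so that its pointer points at the small steel tab standing on the rim of the dial. Then, without losing that setting, turn the lock ring underneath clockwise (seen from above) by its upright post until it is firmly tight - push the post with about 10 N once it bites, and never 15 N, or the thread strips. Let go of everything, and leave the bottles and the jar where they stand.

Things in the scene. Friction and masses are not known exactly. Their poses are not given: they have to be found in the camera images.
- dial_center (a point): Centre of the fixed round dial plate (diameter 92 mm) on top of the sauce pump, on its upper face, 100 mm above the counter. The pump is a steel box, 206 by 186 mm and 75 mm high, fixed to the counter. Knob, marker tab and lock ring all share the upright axis through this point.
- knob_grip (a point): Point on the axis inside the black portion knob, at the height to grip it (132 mm above the counter). The knob is an upright bar 50 mm long, 14 mm thick, its top 146 mm above the counter, standing 36 mm high on a disc of diameter 48 mm (disc top at 110 mm). The point's x axis runs along the bar towards the pointer, z is up. The knob turns about z either way with a steady friction of about 0.06 N m and stays where it is left.
- pointer_tip (a point): Tip of the flat black pointer fixed to the knob, in line with the bar, 40 mm from the axis, just above the dial.
- mark (a point): The place just inside the small upright dark steel tab (8 mm wide, 16 mm high) on the dial's rim, 40 mm from the axis: the pointer's tip belongs here. The tab is fixed; its place on the rim differs from day to day. It always lies clockwise (seen from above) of where the pointer starts, by 0.3 to 1.8 rad.
- post_grip (a point): Point on the axis of the lock ring's upright round steel post, 120 mm above the counter, 78 mm from the dial's axis. The post has diameter 14 mm and stands clear from 93 mm to 137 mm above the counter. It starts on the robot's side of the pump, and moves round with the ring; its bare end stands outside the dial and knob, so it can be pinched from above.
- ring_bite (a joint): How far the lock ring has wound up its thread collar, rad: 0 while it runs free; 0.015 (6 N) and more is tight; above 0.095 (15 N on the post) stripped. About 10 N on the post, square to its arm, gives 0.05; let go, it springs back to about 0.033 and stays. Hidden inside, and its reading is rough.
- sauce_bottle: Bystander: amber bottle, diameter 60 mm, 190 mm high, origin at the centre of its underside.
- chilli_jar: Bystander: squat jar with a steel lid, diameter 72 mm, 100 mm high, origin at the centre of its underside.
- vinegar_bottle: Bystander: green bottle, diameter 54 mm, 170 mm high, origin at the centre of its underside.
- ring_center (a point): Centre of the steel lock ring (diameter 112 mm, 79 to 95 mm above the counter, just below the dial plate). It carries the post on a short arm. Clockwise from above tightens: it runs free with 1 to 2 N of push on the post for a hidden 0.6 to 1.5 rad, then bites: past about 4.5 N it gives stiffly, some 1.5 N more for each mm of the post.

How it is judged:
By the outcome, as a careful person would: the job done as asked, in the order asked, and still so for the second after the job is handed in, with the robot touching nothing.
It also fails if it takes over 70 s, if anything falls off the work surface, if the arm or the gripper's body presses on something with over 40 N, if the wrist force passes 120 N, or if a joint passes its speed limit or range.

### The arm

A 6-joint arm with a two-finger parallel gripper is mounted at the origin on the work surface. World frame = base frame: x ahead of the robot, y to its left, z up, the work surface at z = 0. Lengths are in mm, angles in degrees, forces in N, time in s.
With the tool pointing down it reaches from about 350 to 950 mm from the base axis. Payload 17.4 kg.
Tool frame: the origin (TCP) lies on the front face of the gripper's body, between the roots of the fingers; the fingertips stand ahead of it and the grasp point (between the pads) lies 65 mm ahead of it (env.finger_overhang is the y of the fingertips in the tool frame, in mm); y points along the fingers, x is the direction in which the jaws open and shut, and the axes are right-handed (so a half turn about y gives the same grasp; the last joint's range is limited). The gripper opens to 93 mm and grips with 3 to 60 N. Pads are 15 mm wide; open, the fingers measure 128 mm over their backs; the gripper's body (75 mm by 188 mm) begins 65 mm behind the grasp point.
Start: joints at [-78.14, 6.646, 82.598, -0, 90.757, -2.166], TCP at [163.585, -654.884, 302.746] pointing down, gripper open.
Joint ranges: [-162.19, 162.19], [-47.58, 125.68], [4.15, 143.07], [-65.23, 245.23], [0.69, 171.88], [-170.13, 170.13]. Speed limits (degrees/s): [108.29, 108.29, 127.2, 180, 180, 180].

### API

Orientations are given as [roll, pitch, yaw] about the fixed x, y, z axes, in that order (R = Rz(yaw) Ry(pitch) Rx(roll)).
In Python, from rig import env, read_camera, workorder gives the robot as it stands. The module is installed in compiled form; this text tells all that it offers.
- The arm moves only by the tool arm_command, never from a script. Its argument "steps" is a list of rows, each a list of 7 numbers: the shift along the world's x, y, z in m, then the turn, a rotation vector about the world's x, y, z in degrees, then the opening, from -1 (shut) to 1 (fully open). In form: [[x, y, z, rx, ry, rz, fingers], ...]. A call has 1 to 10 rows; each row is the pose to reach, as a shift and turn from the pose measured when the call began; what a row does not reach only later rows make up. A row lasts 1/10 s, in which the tool goes at most 50 mm and 8.59 degrees, less where a joint would pass 70% of its speed; a pose out of reach is approached as far as the arm can. A call with a gripper value outside its range is refused whole. The fingers move at their own pace and stop on an object; "newtons" is the grip in N (left out, the last holds). Time passes only in rows, so rows that repeat a pose let the fingers close. It gives the time, the measured TCP pose, the force and the opening at its end, in the units of the state.
- env.get_obs(): the state, without advancing time (a new reading comes with each control period).
- read_camera(name): name is "side" or "top"; returns a dict with "pixels" (420x560x3 uint8, red, green, blue), "vertical_fov" (degrees; the focal length in pixels is half the picture's height over the tangent of half this angle, whatever the lens; pixels are square), "cx", "cy" (the principal point, pixels), "k1" (the pictures are not rectified: a ray, as slopes to the right and down, at radius r is drawn at 1 + k1 r^2 times it, then the intrinsics apply), "R" (3x3) and "t" (3): a world point X has camera coordinates R X + t. Camera axes: x right, y down, z forward; pixel columns grow to the right and rows downward; lengths in mm; the calibration is good to about 2 mm. A picture is of the moment at which its call begins. There is no depth.
- workorder.job_done(): hands the job in, once; it reports no verdict.
The state is a dict: "t": time; "qpos": joint angles; "joint_vel": joint speeds; "tau": joint torques, N m; "position": TCP position; "tcp_rot": TCP orientation; "contact_force": force on the tool from outside, world axes, zero at the start; "torque": the same for the moment, N m; "gripper_width": finger opening in mm.
Only numpy, scipy, OpenCV 4.12 (cv2) and the standard library are available. Lean on these libraries where they do the work, as an engineer would, in place of code of your own. Each camera call takes 0.05 s, during which the arm holds its last target.

## Working session

There is one attempt and no reset: what is moved stays moved. The work goes in short steps, Python scripts to look and compute and a tool call to move; the robot and the scene stay as the last step left them, time stands still between calls to the robot, and variables do not carry over. Pictures are saved under pics/ and viewed, and the job is handed in when it is done.

Besides the shell and the picture viewer there is one more tool, called after ">>>" as name(argument=value, ...), one argument or row to a line, values as JSON. arm_command: Moves the arm, as the interface text tells. Its arguments: {"type":"object","properties":{"steps":{"type":"array"},"newtons":{"type":"number"}},"required":["steps"]}

```bash
mkdir -p pics
cat > h.py <<'E'
import numpy as np, cv2
from rig import env, read_camera, workorder
def K(c):
    f=c["pixels"].shape[0]/2/np.tan(np.radians(c["vertical_fov"])/2); return f
def ray(c,u,v):
    f=K(c); Km=np.array([[f,0,c["cx"]],[0,f,c["cy"]],[0,0,1.]])
    p=cv2.undistortPoints(np.array([[[u,v]]],float),Km,np.array([c["k1"],0,0,0,0.]))[0,0]
    R=np.array(c["R"]);t=np.array(c["t"])
    return -R.T@t, R.T@np.array([p[0],p[1],1.])
def onz(c,u,v,z):
    o,d=ray(c,u,v); return o+d*(z-o[2])/d[2]
def proj(c,X):
    f=K(c); Y=np.array(c["R"])@np.array(X,float)+np.array(c["t"]); p=Y[:2]/Y[2]; p=p*(1+c["k1"]*(p@p)); return f*p+np.array([c["cx"],c["cy"]])
E
python3 - <<'E'
from h import *
for n in("side","top"):
    c=read_camera(n); cv2.imwrite(f"pics/{n}0.png",c["pixels"][:,:,::-1])
    print(n,K(c),c["cx"],c["cy"],c["k1"],(-np.array(c["R"]).T@np.array(c["t"])).round(0),np.array(c["R"]).round(2).tolist())
o=env.get_obs(); print(o); print(env.finger_overhang)
E
```

```text
side 381.38354228474753 279.5282229878786 209.46534020709788 -0.020939125048560676 [576. 569. 554.] [[-1.0, -0.05, -0.0], [-0.03, 0.64, -0.77], [0.04, -0.77, -0.64]]
top 495.0278506663348 274.70852926351927 214.67775562777035 -0.07601887397919657 [ 483.    8. 1174.] [[0.01, -1.0, -0.0], [-1.0, -0.01, -0.09], [0.09, 0.0, -1.0]]
{'t': 0.1, 'qpos': array([-7.81390263e+01,  6.66988676e+00,  8.26298174e+01,  2.14627098e-03,
        9.07583607e+01, -2.16461696e+00]), 'joint_vel': array([-0.07251413,  0.00887415, -0.06715394,  0.10911425, -0.02722805,
       -0.0282424 ]), 'tau': array([-3.66858712e-04, -7.22896028e+01, -6.23866367e+01,  7.81357661e-02,
        2.27657729e-02, -7.90827994e-05]), 'position': array([ 163.58244228, -654.77863003,  302.11927341]), 'tcp_rot': array([-8.99956623e+01,  5.79423384e-02, -7.59743799e+01]), 'contact_force': array([ 0.41600083, -0.51549519, -0.31169865]), 'torque': array([-0.00120667, -0.00225259,  0.00220384]), 'gripper_width': 93.07535084301873}
84.1
```

View pics/side0.png

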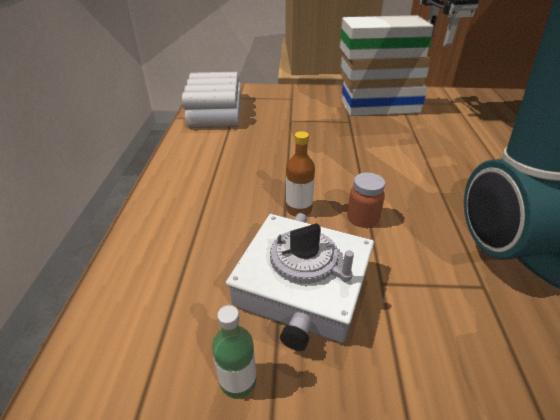

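View pics/top0.png

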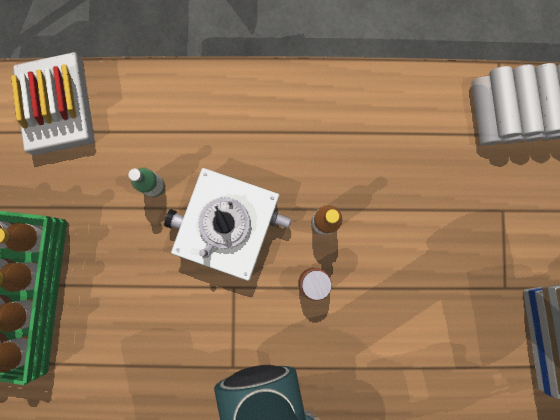

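Run:
```python
from h import *
c=read_camera("top")["pixels"][:,:,::-1]; a=cv2.resize(c[180:270,170:280],None,fx=6.6,fy=6.6,interpolation=cv2.INTER_CUBIC); cv2.imwrite("pics/topz.png",a)
c=read_camera("side")["pixels"][:,:,::-1]; a=cv2.resize(c[210:300,250:370],None,fx=6.6,fy=6.6,interpolation=cv2.INTER_CUBIC); cv2.imwrite("pics/sidez.png",a)
```

```text
(no output)
```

View pics/topz.png

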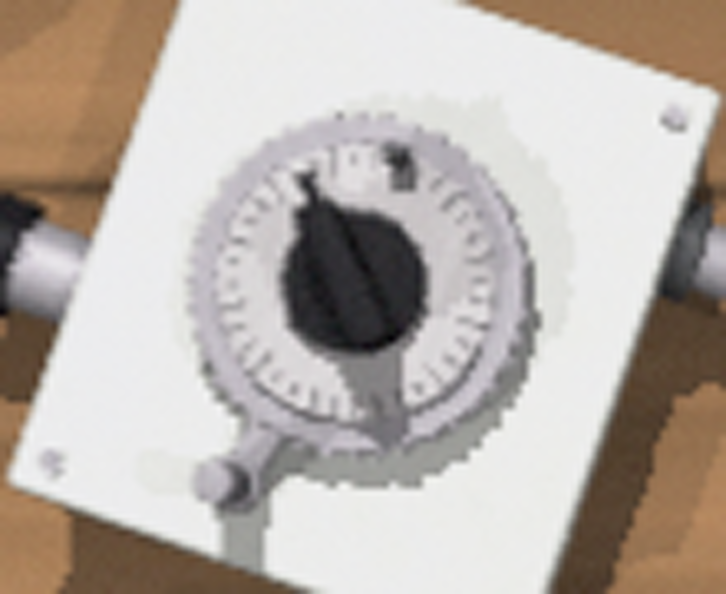

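View pics/sidez.png

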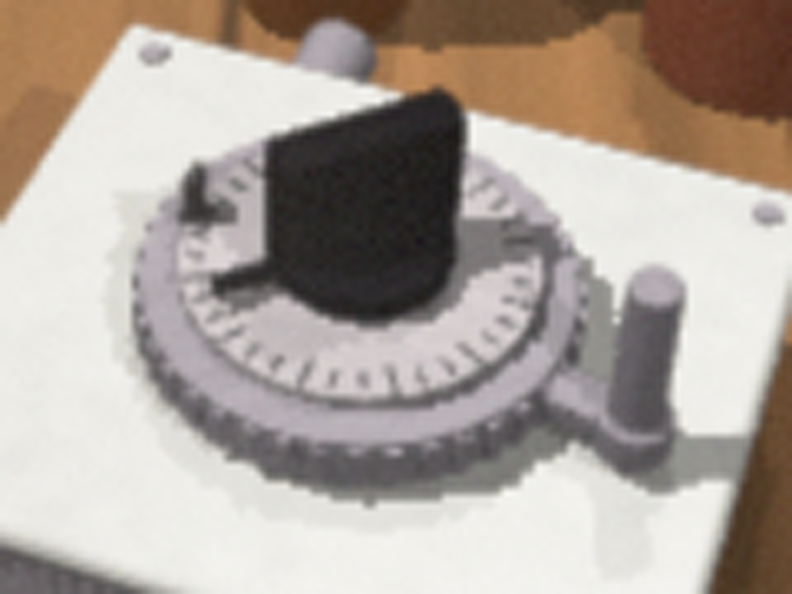

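Run:
```python
from h import *
T=read_camera("top");S=read_camera("side")
tz=lambda u,v,z:onz(T,170+(u+.5)/6.6-.5,180+(v+.5)/6.6-.5,z).round(1)
sz=lambda u,v,z:onz(S,250+(u+.5)/6.6-.5,210+(v+.5)/6.6-.5,z).round(1)
# box top: white mask rect
im=T["pixels"];hsv=cv2.cvtColor(im,cv2.COLOR_RGB2HSV)
m=((hsv[...,1]<25)&(hsv[...,2]>200)).astype(np.uint8);m[:160]=0;m[290:]=0;m[:,:160]=0;m[:,300:]=0
m=cv2.morphologyEx(m,cv2.MORPH_OPEN,np.ones((3,3)))
cs=max(cv2.findContours(m,0,2)[0],key=cv2.contourArea)
P=np.array([onz(T,*p[0],75)[:2] for p in cs],np.float32)
r=cv2.minAreaRect(P);print("box",r,cv2.boxPoints(r))
print("top pointer tip",tz(304,178,103)," tab",tz(398,155,108),tz(408,190,101),"post top",tz(215,478,137))
print("knob disc",tz(355,280,110), "dial ctr edges",[tz(*p,100) for p in((215,275),(498,290),(355,145),(350,425))])
print("ring",[tz(*p,95) for p in((190,275),(530,290),(350,115),(350,450))])
print("bar ends top",tz(312,205,146),tz(375,330,146))
print("side pointer tip",sz(215,288,103),"tab base",sz(197,218,100),"tab top",sz(197,162,116),"post top",sz(658,285,137))
print("side dial",[sz(*p,100) for p in((180,255),(545,270))])
print("side bar top",sz(270,145,146),sz(450,92,146))
for n,c in(("T",T),("S",S)): print(n,proj(c,[560,105,75]))
```

```text
box ((561.63720703125, 131.81736755371094), (203.2171173095703, 203.0438232421875), 71.02649688720703) [[432.595      68.737206 ]
 [624.60724     2.7213974]
 [690.67944   194.89752  ]
 [498.66718   260.91333  ]]
top pointer tip [592.2 139.6 103. ]  tab [599.5 108.2 108. ] [588.7 105.3 101. ] post top [492.9 162.1 137. ]
knob disc [558.1 121.4 110. ] dial ctr edges [array([560.1, 168.9, 100. ]), array([555.8,  75.2, 100. ]), array([603.6, 123.2, 100. ]), array([511. , 123.4, 100. ])]
ring [array([560.5, 178. ,  95. ]), array([556.3,  64.9,  95. ]), array([614.2, 125.6,  95. ]), array([502.9, 123.8,  95. ])]
bar ends top [579.3 131.6 146. ] [539.8 111.  146. ]
side pointer tip [594.8 136.9 103. ] tab base [600.6 109.6 100. ] tab top [600.7 105.7 116. ] post top [492.3 163.8 137. ]
side dial [array([604.2, 123. , 100. ]), array([512.6, 124. , 100. ])]
side bar top [582.  130.7 146. ] [538.8 109.8 146. ]
T [232.39987619 222.32706998]
S [302.93370683 251.8093899 ]
```

>>> arm_command(
  steps=[
    [0, 0, 0.04, 0, 0, 0, 1],
    [0, 0, 0.08, 0, 0, 4, 1],
    [0.02, 0.04, 0.08, 0, 0, 12, 1],
    [0.04, 0.08, 0.08, 0, 0, 20, 1],
    [0.06, 0.12, 0.08, 0, 0, 28, 1],
    [0.08, 0.16, 0.08, 0, 0, 36, 1],
    [0.1, 0.2, 0.08, 0, 0, 44, 1],
    [0.12, 0.24, 0.08, 0, 0, 52, 1],
    [0.14, 0.28, 0.08, 0, 0, 60, 1],
    [0.16, 0.32, 0.08, 0, 0, 68, 1],
  ],
)

```text
t: 1.3
position: [323.9, -333.1, 382.6]
tcp_rot: [-90.0, -0.0, -7.7]
contact_force: [0.9, -0.5, 0.0]
gripper_width: 93.2
```

>>> arm_command(
  steps=[
    [0.02, 0.04, 0, 0, 0, 8, 1],
    [0.04, 0.08, 0, 0, 0, 16, 1],
    [0.06, 0.12, 0, 0, 0, 24, 1],
    [0.08, 0.16, 0, 0, 0, 32, 1],
    [0.1, 0.2, 0, 0, 0, 40, 1],
    [0.12, 0.24, 0, 0, 0, 48, 1],
    [0.14, 0.28, 0, 0, 0, 56, 1],
    [0.16, 0.32, 0, 0, 0, 64, 1],
    [0.18, 0.36, 0, 0, 0, 72, 1],
    [0.2, 0.4, 0, 0, 0, 80, 1],
  ],
)

```text
t: 2.3
position: [524.2, 68.9, 382.8]
tcp_rot: [-90.0, -0.0, 72.7]
contact_force: [0.1, -0.7, 0.1]
gripper_width: 93.1
```

>>> arm_command(
  steps=[
    [0.01, 0.015, -0.02, 0, 0, 8, 1],
    [0.02, 0.03, -0.04, 0, 0, 16, 1],
    [0.03, 0.045, -0.06, 0, 0, 24, 1],
    [0.035, 0.0525, -0.08, 0, 0, 32, 1],
    [0.035, 0.0525, -0.1, 0, 0, 40, 1],
    [0.035, 0.0525, -0.12, 0, 0, 43.8, 1],
    [0.035, 0.0525, -0.12, 0, 0, 43.8, 1],
  ],
)

```text
t: 3.0
position: [558.6, 121.3, 260.0]
tcp_rot: [-89.8, -0.1, 116.6]
contact_force: [-0.1, 0.1, 0.5]
gripper_width: 92.5
```

```bash
cat > snap.py <<'E'
from h import *
import sys
k=sys.argv[1]
S=read_camera("side")
a=cv2.resize(S["pixels"][150:320,220:400,::-1],None,fx=3.5,fy=3.5,interpolation=cv2.INTER_CUBIC); cv2.imwrite(f"pics/s{k}.png",a)
if len(sys.argv)>2:
    T=read_camera("top")
    a=cv2.resize(T["pixels"][165:285,160:300,::-1],None,fx=4.5,fy=4.5,interpolation=cv2.INTER_CUBIC); cv2.imwrite(f"pics/t{k}.png",a)
E
python3 snap.py 1
```

```text
(no output)
```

View pics/s1.png

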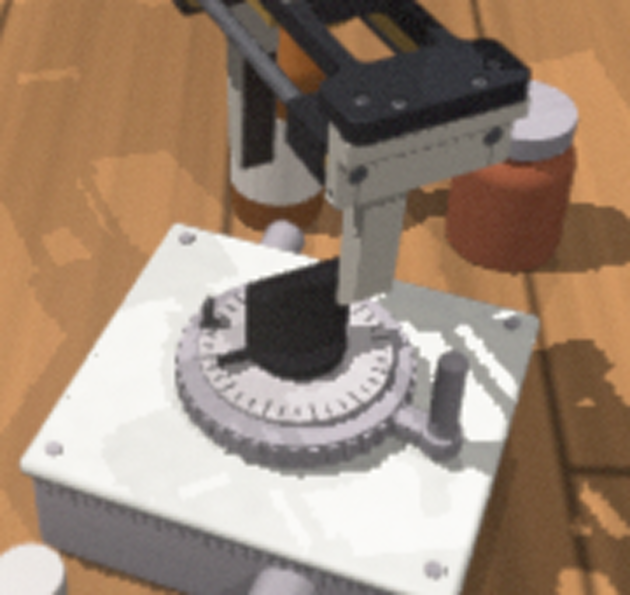

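>>> arm_command(
  steps=[
    [0, 0, -0.02, 0, 0, 0, 1],
    [0, 0, -0.04, 0, 0, 0, 1],
    [0, 0, -0.055, 0, 0, 0, 1],
    [0, 0, -0.062, 0, 0, 0, 1],
    [0, 0, -0.062, 0, 0, 0, 1],
  ],
)

```text
t: 3.55
position: [558.9, 121.3, 199.9]
tcp_rot: [-89.9, -0.1, 116.3]
contact_force: [-0.1, 0.4, -0.2]
gripper_width: 92.9
```

>>> arm_command(
  steps=[
    [0, 0, 0, 0, 0, 0, -0.2],
    [0, 0, 0, 0, 0, 0, -0.5],
    [0, 0, 0, 0, 0, 0, -1],
    [0, 0, 0, 0, 0, 0, -1],
    [0, 0, 0, 0, 0, 0, -1],
    [0, 0, 0, 0, 0, 0, -1],
  ],
  newtons=25,
)

```text
t: 4.15
position: [558.9, 121.3, 199.9]
tcp_rot: [-89.9, -0.1, 116.3]
contact_force: [0.1, 0.3, 0.7]
gripper_width: 49.6
```

>>> arm_command(
  steps=[
    [0, 0, -0.002, 0, 0, 0, -1],
    [0, 0, -0.002, 0, 0, 0, -1],
    [0, 0, -0.002, 0, 0, 0, -1],
    [0, 0, -0.002, 0, 0, 0, -1],
    [0, 0, -0.002, 0, 0, 0, -1],
    [0, 0, -0.002, 0, 0, 0, -1],
    [0, 0, -0.002, 0, 0, 0, -1],
    [0, 0, -0.002, 0, 0, 0, -1],
    [0, 0, -0.002, 0, 0, 0, -1],
  ],
)

```text
t: 5.05
position: [558.8, 121.5, 197.9]
tcp_rot: [-89.9, -0.1, 116.3]
contact_force: [-2.8, 4.8, 0.5]
gripper_width: 13.8
```

>>> arm_command(
  steps=[
    [0, 0.0003, 0, 0, 0, -4, -1],
    [0, 0.0003, 0, 0, 0, -9, -1],
    [0, 0.0003, 0, 0, 0, -14, -1],
    [0, 0.0003, 0, 0, 0, -19, -1],
    [0, 0.0003, 0, 0, 0, -24, -1],
    [0, 0.0003, 0, 0, 0, -29, -1],
    [0, 0.0003, 0, 0, 0, -34, -1],
    [0, 0.0003, 0, 0, 0, -37, -1],
    [0, 0.0003, 0, 0, 0, -37, -1],
  ],
)

```text
t: 5.95
position: [558.7, 121.8, 197.9]
tcp_rot: [-89.9, -0.1, 79.3]
contact_force: [-2.1, 0.4, 1.0]
gripper_width: 13.8
```

```bash
python3 snap.py 2 t; python3 -c "
from h import *
print(env.get_obs())"
```

```text
{'t': 6.05, 'qpos': array([ 9.70268292e+00, -3.43692478e+00,  1.02707233e+02,  1.02116633e-01,
        8.08008505e+01, -6.97602139e+01]), 'joint_vel': array([-0.04734483,  0.0681387 , -0.16873638, -0.07318155,  0.04232361,
       -0.0991422 ]), 'tau': array([ -0.83753815, -54.19421911, -60.51213741,  -0.33208262,
        -0.77993296,   0.17200319]), 'position': array([558.72181003, 121.79061389, 197.95421596]), 'tcp_rot': array([-8.98983555e+01, -6.99374757e-02,  7.94464471e+01]), 'contact_force': array([-2.95845531,  0.89611844,  1.55386064]), 'torque': array([ 0.15051038,  0.40680414, -0.03976622]), 'gripper_width': 13.748723174253906}
```

View pics/s2.png

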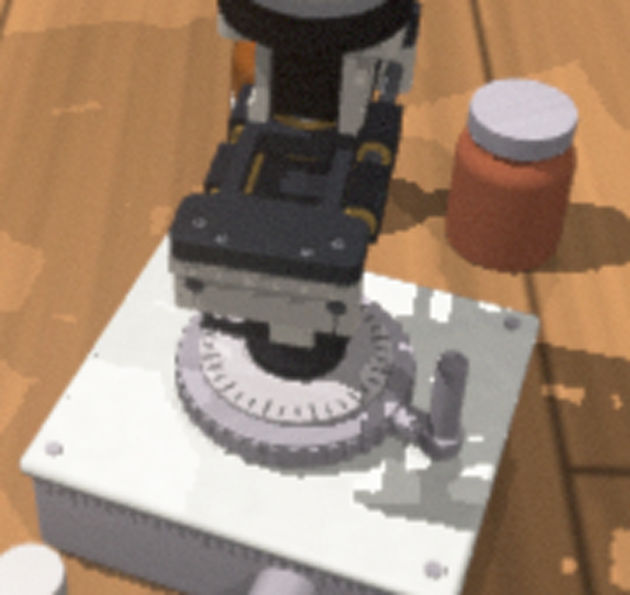

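View pics/t2.png

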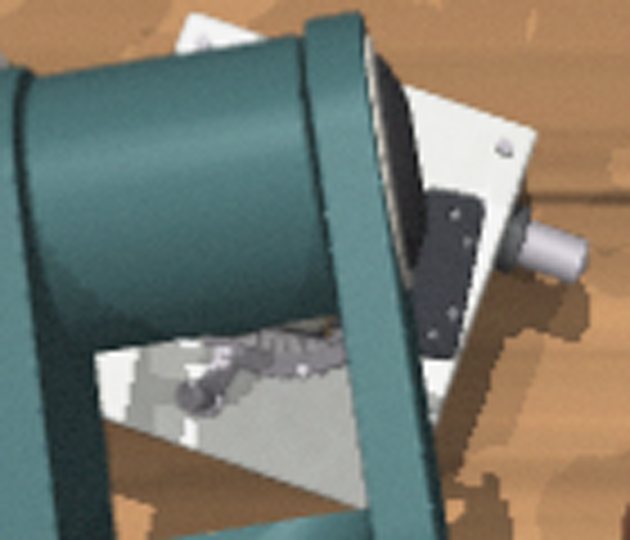

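>>> arm_command(
  steps=[
    [0, 0, 0, 0, 0, -4, -1],
    [0, 0, 0, 0, 0, -8, -1],
    [0, 0, 0, 0, 0, -8, -1],
    [0, 0, 0, 0, 0, -8, -1],
  ],
)

```text
t: 6.45
position: [558.7, 121.8, 197.9]
tcp_rot: [-89.9, -0.1, 71.6]
contact_force: [-2.0, 2.0, 1.0]
gripper_width: 13.8
```

>>> arm_command(
  steps=[
    [0, 0, 0, 0, 0, 0, -0.5],
    [0, 0, 0, 0, 0, 0, -0.2],
    [0, 0, 0, 0, 0, 0, 0],
    [0, 0, 0, 0, 0, 0, 0],
    [0, 0, 0, 0, 0, 0, 0],
    [0, 0, 0, 0, 0, 0, 0],
    [0, 0, 0.02, 0, 0, 0, 0],
    [0, 0, 0.06, 0, 0, 0, 0],
    [-0.05, 0, 0.1, 0, 0, 0, 0],
    [-0.1, 0, 0.1, 0, 0, 0, 0],
  ],
)

```text
t: 7.45
position: [470.4, 121.8, 299.4]
tcp_rot: [-90.1, -0.2, 71.6]
contact_force: [-0.1, 0.4, 0.7]
gripper_width: 46.6
```

>>> arm_command(
  steps=[
    [-0.05, 0, 0.04, 0, 0, 0, 0],
    [-0.09, 0, 0.04, 0, 0, 0, 0],
    [-0.1, 0, 0.04, 0, 0, 0, 0],
  ],
)

```text
t: 7.75
position: [367.6, 121.7, 342.1]
tcp_rot: [-90.3, -0.3, 71.6]
contact_force: [1.5, -1.0, -0.3]
gripper_width: 46.5
```

```bash
python3 snap.py 3 t
```

```text
(no output)
```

View pics/s3.png

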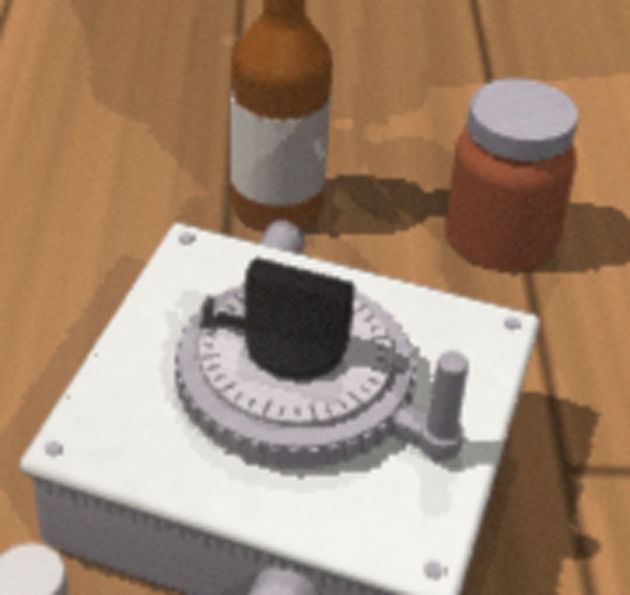

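View pics/t3.png

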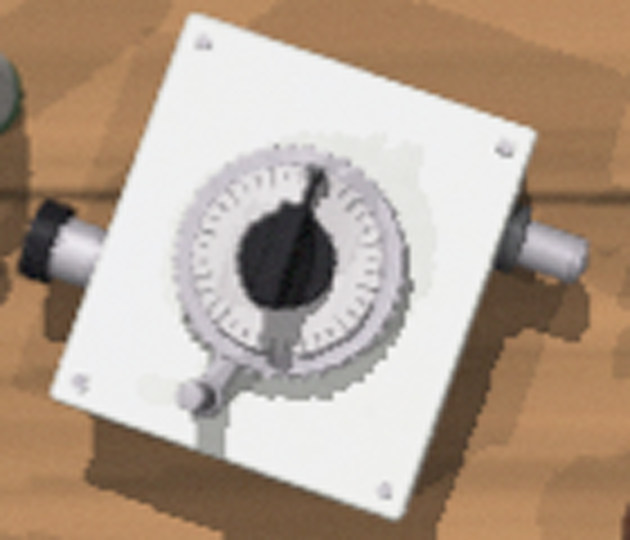

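Both views are clear. The pointer now runs to the tab, at about (208,312) in the side crop and (316,175) in the top crop. I'll zoom in to check how well it lines up.

Run:
```python
from h import *
T=read_camera("top")["pixels"];S=read_camera("side")["pixels"]
a=cv2.resize(T[195:245,200:250,::-1],None,fx=12,fy=12,interpolation=cv2.INTER_CUBIC)
b=cv2.resize(S[225:265,268:328,::-1],None,fx=12,fy=12,interpolation=cv2.INTER_CUBIC)
cv2.imwrite("pics/t4.png",a);cv2.imwrite("pics/s4.png",b)
```

```text
(no output)
```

View pics/t4.png

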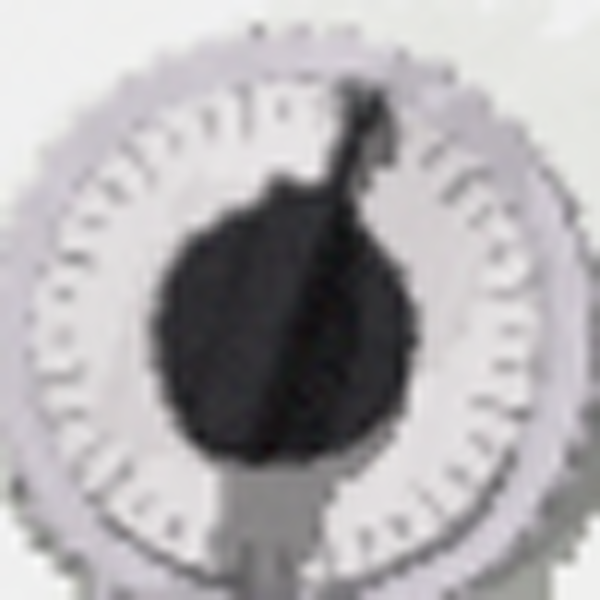

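View pics/s4.png

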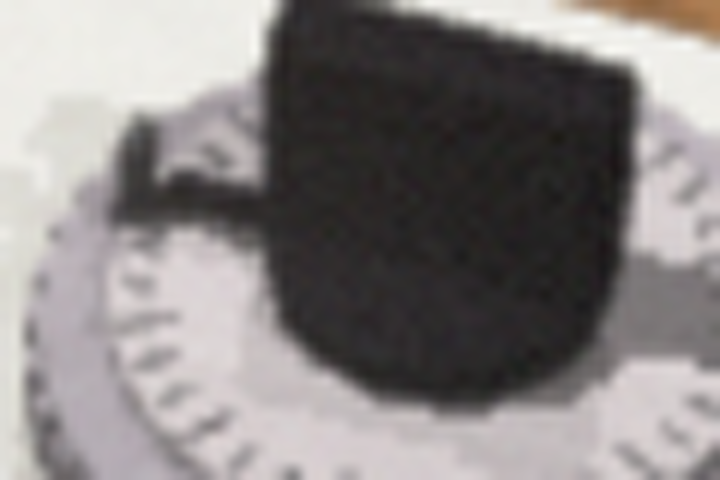

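```bash
python3 - <<'E'
from h import *
T=read_camera("top");S=read_camera("side")
C=np.array([558.8,121.5])
tz=lambda X:((proj(T,X)-[200,195]+.5)*12-.5).round(0)
sz=lambda X:((proj(S,X)-[268,225]+.5)*12-.5).round(0)
for a in(-15,-17,-19,-21):
    r=np.radians(a);e=np.array([np.cos(r),np.sin(r)]);n=np.array([-e[1],e[0]])
    for nm,z in(("b",100),("t",116)):
        for k in(-4,4):
            X=[*(C+42*e+k*n),z]; print(a,nm,k,"T",tz(X),"S",sz(X))
    X=[*(C+40*e),102];print(a,"tip T",tz(X),"S",sz(X)); 
print("axis T",tz([*C,110]),"S",sz([*C,146]))
def lum(im): return cv2.cvtColor(im,cv2.COLOR_RGB2GRAY)
print(lum(T["pixels"])[200:212,224:236]); print(lum(S["pixels"])[232:246,274:292])
E
python3 - <<'E'
import cv2
a=cv2.imread("pics/top0.png",0);b=cv2.imread("pics/side0.png",0)
print(a[200:212,224:236]);print(b[232:246,274:292])
E
```

```text
-15 b -4 T [376. 114.] S [159. 203.]
-15 b 4 T [333. 102.] S [142. 242.]
-15 t -4 T [368. 104.] S [159. 121.]
-15 t 4 T [325.  92.] S [142. 159.]
-15 tip T [350. 117.] S [164. 215.]
-17 b -4 T [383. 117.] S [164. 197.]
-17 b 4 T [341. 104.] S [144. 234.]
-17 t -4 T [375. 107.] S [164. 114.]
-17 t 4 T [333.  94.] S [144. 152.]
-17 tip T [358. 119.] S [168. 209.]
-19 b -4 T [390. 120.] S [168. 190.]
-19 b 4 T [349. 105.] S [147. 227.]
-19 t -4 T [383. 110.] S [168. 108.]
-19 t 4 T [341.  96.] S [147. 145.]
-19 tip T [365. 122.] S [171. 202.]
-21 b -4 T [398. 123.] S [173. 184.]
-21 b 4 T [357. 107.] S [150. 220.]
-21 t -4 T [390. 114.] S [173. 101.]
-21 t 4 T [349.  98.] S [150. 138.]
-21 tip T [372. 124.] S [175. 196.]
axis T [286. 326.] S [453.  42.]
[[206 205 205 207 208 206 203 202 191 183 191 194]
 [191 171 182 189 166 153 175 181 182 180 187 185]
 [221 217 212 177 124 108 122 114 155 178 183 199]
 [220 222 201 185 142  82  79  62 149 177 183 200]
 [218 225 207 190 127  68  57  50 112 189 200 191]
 [226 226 211 211 135  60  42  84 107 171 197 196]
 [227 228 224 198 111  54  82 103
[... 2288 characters left out ...]
182 176 151 120  60  38]
 [234 233 218 170  92  77  69 127 156 166 158 128 153 175 182 169  77  44]
 [222 219 210 145  77  61  68 132 166 177 176 150 125 154 180 173  79  38]
 [215 200 184 136  73  61  69 132 141 153 174 177 177 177 183 175  81  42]
 [187 166 155 129  74  55  62 114 130 106 124 172 183 184 183 173  81  44]
 [162 155 153 114  68  59  52  64  78  95 101 117 177 182 184 174  80  44]
 [182 156 142  93  64  60  61  60  65  95  98 115 176 184 183 175  83  42]
 [175 160 148 101  91  85  84  77  99  99 110 126 176 185 183 175  79  43]
 [174 171 168 149 162 144 121 121 175 178 178 179 183 184 183 176  83  43]
 [176 176 162 160 167 137 135 171 205 191 186 189 186 186 185 179  81  45]]
```

```bash
cat > rect.py <<'E'
from h import *
import sys
k=sys.argv[1]; out=[]
for n in("top","side"):
    c=read_camera(n); xs=np.arange(618,498,-.25);ys=np.arange(182,62,-.25)
    mu=np.zeros((len(xs),len(ys)),np.float32);mv=mu.copy()
    for i,x in enumerate(xs):
        X=np.stack([np.full(len(ys),x),ys,np.full(len(ys),100.)]);Y=np.array(c["R"])@X+np.array(c["t"])[:,None]
        p=Y[:2]/Y[2];p=p*(1+c["k1"]*(p**2).sum(0));mu[i]=K(c)*p[0]+c["cx"];mv[i]=K(c)*p[1]+c["cy"]
    out.append(cv2.remap(np.ascontiguousarray(c["pixels"][:,:,::-1]),mu,mv,cv2.INTER_CUBIC))
    cv2.imwrite(f"pics/r{n}{k}.png",cv2.resize(out[-1],None,fx=1.25,fy=1.25))
E
python3 rect.py 1
```

```text
(no output)
```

View pics/rtop1.png

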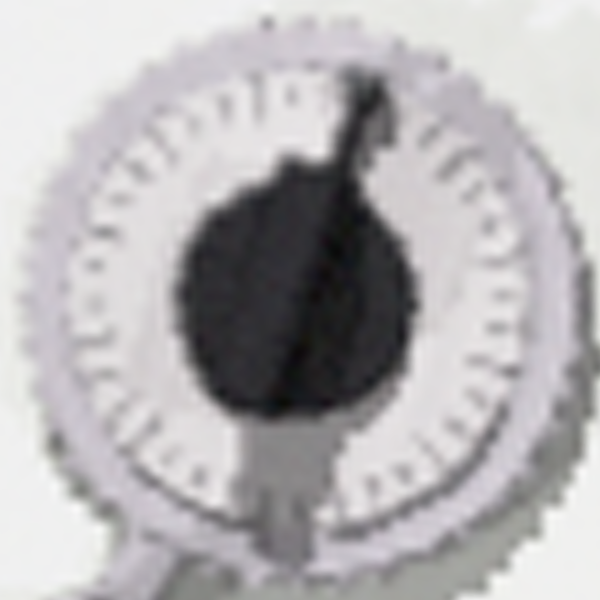

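View pics/rside1.png

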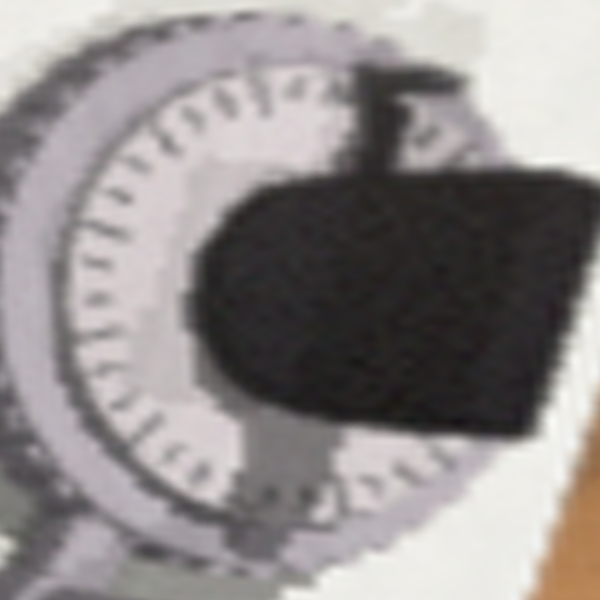

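>>> arm_command(
  steps=[
    [0.04, 0.02, 0, 0, 0, -5, 0],
    [0.08, 0.03, 0, 0, 0, -10, 0],
    [0.115, 0.041, -0.03, 0, 0, -13.5, 0],
    [0.125, 0.0413, -0.07, 0, 0, -13.5, 0],
    [0.125, 0.0413, -0.1, 0, 0, -13.5, 0],
    [0.125, 0.0413, -0.11, 0, 0, -13.5, 0],
    [0.125, 0.0413, -0.11, 0, 0, -13.5, 0],
  ],
)

```text
t: 8.85
position: [496.0, 162.9, 227.5]
tcp_rot: [-89.9, 0.0, 58.0]
contact_force: [0.2, 0.4, 0.5]
gripper_width: 46.6
```

```bash
python3 snap.py 5
```

```text
(no output)
```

View pics/s5.png

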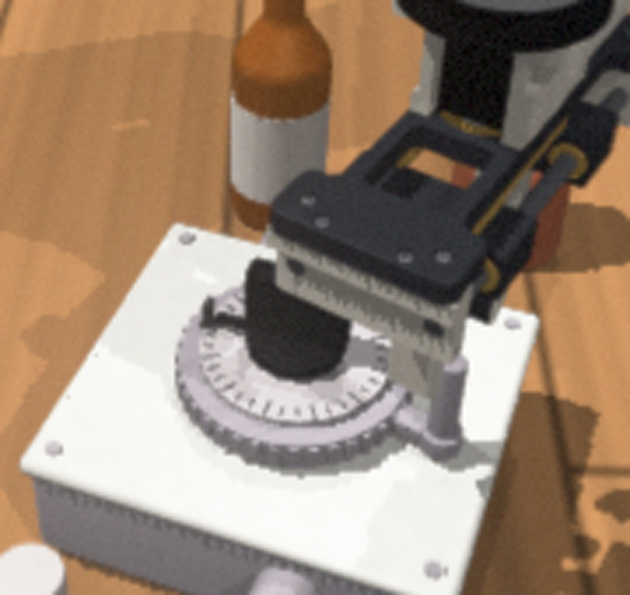

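>>> arm_command(
  steps=[
    [-0.0035, 0, 0, 0, 0, 0, 0],
    [-0.0035, 0, -0.01, 0, 0, 0, 0],
    [-0.0035, 0, -0.02, 0, 0, 0, 0],
    [-0.0035, 0, -0.03, 0, 0, 0, 0],
    [-0.0035, 0, -0.0345, 0, 0, 0, 0],
    [-0.0035, 0, -0.0345, 0, 0, 0, 0],
  ],
)

```text
t: 9.5
position: [492.6, 162.9, 193.9]
tcp_rot: [-89.9, -0.0, 58.0]
contact_force: [-0.5, -1.1, 0.3]
gripper_width: 46.1
```

```bash
python3 snap.py 6
```

```text
(no output)
```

View pics/s6.png

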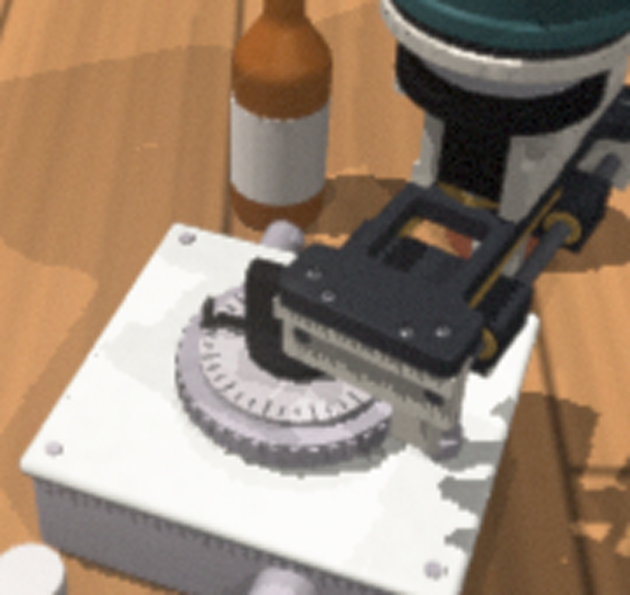

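>>> arm_command(
  steps=[
    [0, 0, 0, 0, 0, 0, -0.3],
    [0, 0, 0, 0, 0, 0, -0.6],
    [0, 0, 0, 0, 0, 0, -1],
    [0, 0, 0, 0, 0, 0, -1],
    [0, 0, 0, 0, 0, 0, -1],
    [0, 0, 0, 0, 0, 0, -1],
    [0, 0, 0, 0, 0, 0, -1],
    [0, 0, 0, 0, 0, 0, -1],
    [0, 0, 0, 0, 0, 0, -1],
  ],
  newtons=30,
)

```text
t: 10.45
position: [492.8, 163.0, 194.6]
tcp_rot: [-90.0, -0.1, 58.0]
contact_force: [-1.5, 0.5, 2.2]
gripper_width: 13.3
```

```bash
cat > arc.py <<'E'
from h import *
import sys
C=np.array([558.7,121.9])
o=env.get_obs();p=o["position"][:2]-C
phi=np.arctan2(p[1],p[0]);r=np.hypot(*p)
f=o["contact_force"][:2]
er=np.array([np.cos(phi),np.sin(phi)]);ecw=np.array([er[1],-er[0]])
print("phi",np.degrees(phi).round(2),"r",r.round(2),"yaw",o["tcp_rot"][2].round(2),"Fcw-resist",(-f@ecw).round(2),"Frad",(f@er).round(2),"tau",o["torque"].round(2),"w",o["gripper_width"].round(1),"t",o["t"])
for a in map(float,sys.argv[1:]):
    q=phi-np.radians(a); d=78*np.array([np.cos(q),np.sin(q)])-p
    print(a,(d/1000).round(4))
E
python3 arc.py 3 6 10 14 18 22 26 29
```

```text
Traceback (most recent call last):
  File "arc.py", line 8, in <module>
    print("phi",np.degrees(phi).round(2),"r",r.round(2),"yaw",o["tcp_rot"][2].round(2),"Fcw-resist",(-f@ecw).round(2),"Frad",(f@er).round(2),"tau",o["torque"].round(2),"w",o["gripper_width"].round(1),"t",o["t"])
                                                                                                                                                                            ^^^^^^^^^^^^^^^^^^^^^^^^
AttributeError: 'float' object has no attribute 'round'
```

```bash
sed -i 's/o\["gripper_width"\].round(1)/round(o["gripper_width"],1)/' arc.py
python3 arc.py 3 6 10 14 18 22 26 29
```

```text
phi 148.03 r 77.67 yaw 58.05 Fcw-resist 0.32 Frad 1.52 tau [-0.02  0.02  0.04] w 13.3 t 10.45
3.0 [0.002  0.0036]
6.0 [0.0044 0.0069]
10.0 [0.0079 0.011 ]
14.0 [0.0117 0.015 ]
18.0 [0.0157 0.0186]
22.0 [0.02  0.022]
26.0 [0.0245 0.025 ]
29.0 [0.028  0.0271]
```

>>> arm_command(
  steps=[
    [0.002, 0.0036, 0, 0, 0, -3, -1],
    [0.0044, 0.0069, 0, 0, 0, -6, -1],
    [0.0079, 0.011, 0, 0, 0, -10, -1],
    [0.0117, 0.015, 0, 0, 0, -14, -1],
    [0.0157, 0.0186, 0, 0, 0, -18, -1],
    [0.02, 0.022, 0, 0, 0, -22, -1],
    [0.0245, 0.025, 0, 0, 0, -26, -1],
    [0.028, 0.0271, 0, 0, 0, -29, -1],
    [0.028, 0.0271, 0, 0, 0, -29, -1],
  ],
)

```text
t: 11.35
position: [521.2, 190.1, 194.6]
tcp_rot: [-90.0, -0.1, 29.0]
contact_force: [1.7, -1.4, 2.0]
gripper_width: 13.4
```

```bash
python3 arc.py 1 2 3
```

```text
phi 118.82 r 77.89 yaw 29.0 Fcw-resist -0.79 Frad -2.01 tau [-0.36 -0.32 -0.03] w 13.4 t 11.35
1.0 [0.0011 0.0007]
2.0 [0.0024 0.0014]
3.0 [0.0036 0.002 ]
```

>>> arm_command(
  steps=[
    [0.0024, 0.0014, 0, 0, 0, -2, -1],
    [0.0048, 0.0026, 0, 0, 0, -4, -1],
    [0.0048, 0.0026, 0, 0, 0, -4, -1],
  ],
)

```text
t: 11.65
position: [526.0, 192.6, 194.6]
tcp_rot: [-90.0, -0.1, 25.0]
contact_force: [2.2, -2.3, 1.4]
gripper_width: 13.3
```

```bash
python3 arc.py 1.5 3
```

```text
phi 114.79 r 77.9 yaw 25.05 Fcw-resist -1.02 Frad -3.05 tau [-0.39 -0.28 -0.05] w 13.3 t 11.65
1.5 [0.0018 0.0009]
3.0 [0.0037 0.0017]
```

>>> arm_command(
  steps=[
    [0.0018, 0.0006, 0, 0, 0, -1.5, -1],
    [0.0037, 0.0012, 0, 0, 0, -3, -1],
    [0.0037, 0.0012, 0, 0, 0, -3, -1],
  ],
)

```text
t: 11.95
position: [529.8, 194.0, 194.6]
tcp_rot: [-90.0, -0.1, 22.0]
contact_force: [-0.1, 2.6, 1.8]
gripper_width: 13.3
```

```bash
python3 arc.py 1.5 3
```

```text
phi 111.83 r 77.71 yaw 22.0 Fcw-resist -0.89 Frad 2.41 tau [ 0.43 -0.01 -0.07] w 13.3 t 11.95
1.5 [0.0018 0.001 ]
3.0 [0.0037 0.0017]
```

```bash
sed -i 's/d=78\*/d=77.8*/' arc.py; python3 arc.py 1.5 3 | tail -2
```

```text
1.5 [0.0019 0.0008]
3.0 [0.0038 0.0015]
```

>>> arm_command(
  steps=[
    [0.0018, 0.0008, 0, 0, 0, -1.5, -1],
    [0.0037, 0.0015, 0, 0, 0, -3, -1],
    [0.0037, 0.0015, 0, 0, 0, -3, -1],
  ],
)

```text
t: 12.25
position: [533.8, 195.6, 194.7]
tcp_rot: [-90.0, -0.1, 18.9]
contact_force: [-0.2, 0.4, 1.4]
gripper_width: 13.5
```

```bash
python3 arc.py 1.5 3
```

```text
phi 108.68 r 77.83 yaw 18.92 Fcw-resist 0.05 Frad 0.49 tau [ 0.02 -0.07 -0.07] w 13.5 t 12.25
1.5 [0.0019 0.0006]
3.0 [0.0039 0.0012]
```

>>> arm_command(
  steps=[
    [0.0019, 0.0006, 0, 0, 0, -1.5, -1],
    [0.0039, 0.0012, 0, 0, 0, -3, -1],
    [0.0039, 0.0012, 0, 0, 0, -3, -1],
  ],
)

```text
t: 12.55
position: [537.9, 196.9, 194.6]
tcp_rot: [-90.0, -0.1, 15.8]
contact_force: [-0.1, 0.2, 1.8]
gripper_width: 13.5
```

```bash
python3 arc.py 1.5 3
```

```text
phi 105.5 r 77.82 yaw 15.84 Fcw-resist 0.03 Frad 0.2 tau [ 0.1  -0.03 -0.06] w 13.5 t 12.55
1.5 [0.002  0.0005]
3.0 [0.004 0.001]
```

>>> arm_command(
  steps=[
    [0.002, 0.0005, 0, 0, 0, -1.5, -1],
    [0.004, 0.001, 0, 0, 0, -3, -1],
    [0.004, 0.001, 0, 0, 0, -3, -1],
  ],
)

```text
t: 12.85
position: [542.0, 197.9, 194.6]
tcp_rot: [-90.0, -0.1, 12.7]
contact_force: [-0.7, 1.0, 2.3]
gripper_width: 12.9
```

```bash
python3 arc.py 1.5 3
```

```text
phi 102.36 r 77.84 yaw 12.75 Fcw-resist 0.46 Frad 1.13 tau [-0.03  0.26 -0.06] w 12.9 t 12.85
1.5 [0.002  0.0004]
3.0 [0.004  0.0007]
```

>>> arm_command(
  steps=[
    [0.002, 0.0004, 0, 0, 0, -1.5, -1],
    [0.004, 0.0007, 0, 0, 0, -3, -1],
    [0.004, 0.0007, 0, 0, 0, -3, -1],
  ],
)

```text
t: 13.15
position: [545.7, 198.7, 194.6]
tcp_rot: [-90.0, -0.0, 9.7]
contact_force: [-7.3, -0.0, 4.9]
gripper_width: 13.4
```

```bash
python3 arc.py 1.5 3
```

```text
phi 99.58 r 77.85 yaw 9.67 Fcw-resist 7.2 Frad 1.2 tau [-0.14  1.15 -0.  ] w 13.4 t 13.15
1.5 [0.002  0.0003]
3.0 [0.004  0.0005]
```

>>> arm_command(
  steps=[
    [0.0006, 0.0001, 0, 0, 0, -0.5, -1],
    [0.0012, 0.0002, 0, 0, 0, -0.9, -1],
    [0.0012, 0.0002, 0, 0, 0, -0.9, -1],
  ],
)

```text
t: 13.45
position: [546.5, 198.8, 194.6]
tcp_rot: [-90.0, 0.1, 8.7]
contact_force: [-9.5, -0.5, 6.2]
gripper_width: 13.4
```

```bash
python3 arc.py 1 2
```

```text
phi 99.04 r 77.89 yaw 8.74 Fcw-resist 9.44 Frad 0.99 tau [-0.28  1.5   0.05] w 13.4 t 13.45
1.0 [0.0014 0.0001]
2.0 [0.0027 0.0003]
```

>>> arm_command(
  steps=[
    [0.0006, 0.0001, 0, 0, 0, -0.3, -1],
    [0.0009, 0.0001, 0, 0, 0, -0.3, -1],
    [0.0009, 0.0001, 0, 0, 0, -0.3, -1],
    [0.0009, 0.0001, 0, 0, 0, -0.3, -1],
  ],
)

```text
t: 13.85
position: [546.8, 198.9, 194.6]
tcp_rot: [-90.0, 0.2, 8.4]
contact_force: [-10.2, -1.7, 5.1]
gripper_width: 13.4
```

```bash
python3 arc.py 1 2
```

```text
phi 98.76 r 77.9 yaw 8.43 Fcw-resist 10.3 Frad -0.11 tau [-0.21  1.64  0.07] w 13.4 t 13.85
1.0 [0.0014 0.0001]
2.0 [0.0027 0.0003]
```

>>> arm_command(
  steps=[
    [-0.0004, 0, 0, 0, 0, 0, -1],
    [-0.0006, 0, 0, 0, 0, 0, -0.6],
    [-0.0006, 0, 0, 0, 0, 0, -0.3],
    [-0.0006, 0, 0, 0, 0, 0, 0],
    [-0.0006, 0, 0, 0, 0, 0, 0],
    [-0.0006, 0, 0, 0, 0, 0, 0],
    [-0.0006, 0, 0, 0, 0, 0, 0],
  ],
)

```text
t: 14.55
position: [546.3, 198.9, 194.6]
tcp_rot: [-90.0, 0.2, 8.4]
contact_force: [0.2, -1.1, 1.1]
gripper_width: 46.3
```

```bash
python3 arc.py
```

```text
phi 99.17 r 77.98 yaw 8.43 Fcw-resist -0.05 Frad -1.16 tau [-0.07 -0.07 -0.01] w 46.3 t 14.55
```

Free of the post. Next I'll rise and move aside toward the robot to look.

>>> arm_command(
  steps=[
    [0, 0, 0.03, 0, 0, 0, 0],
    [0, 0, 0.07, 0, 0, 0, 0],
    [0, 0, 0.11, 0, 0, 0, 0],
    [-0.04, -0.02, 0.14, 0, 0, 0, 0],
    [-0.08, -0.04, 0.15, 0, 0, 0, 0],
    [-0.12, -0.06, 0.15, 0, 0, 0, 0],
    [-0.16, -0.08, 0.15, 0, 0, 0, 0],
    [-0.18, -0.08, 0.15, 0, 0, 0, 0],
    [-0.18, -0.08, 0.15, 0, 0, 0, 0],
  ],
)

```text
t: 15.45
position: [364.5, 118.5, 345.5]
tcp_rot: [-89.9, 0.0, 8.4]
contact_force: [0.4, 0.3, 0.4]
gripper_width: 46.6
```

```bash
python3 rect.py 2
python3 - <<'E'
from h import *
for n in("side","top"):
    c=read_camera(n); cv2.imwrite(f"pics/{n}9.png",c["pixels"][:,:,::-1])
E
```

```text
(no output)
```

View pics/rtop2.png

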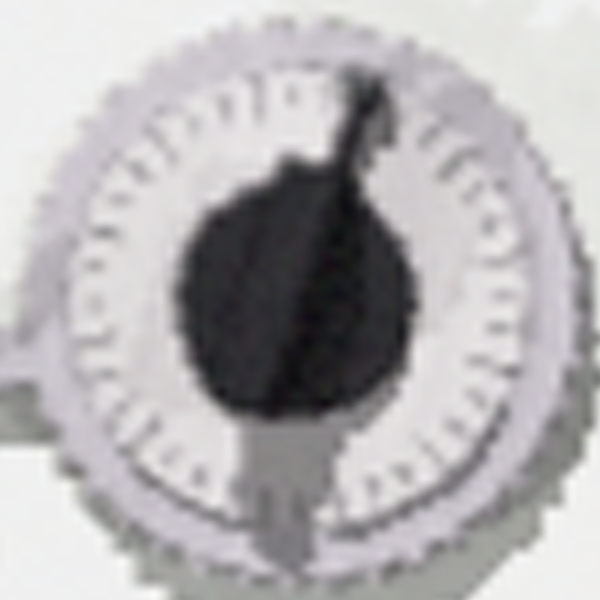

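View pics/rside2.png

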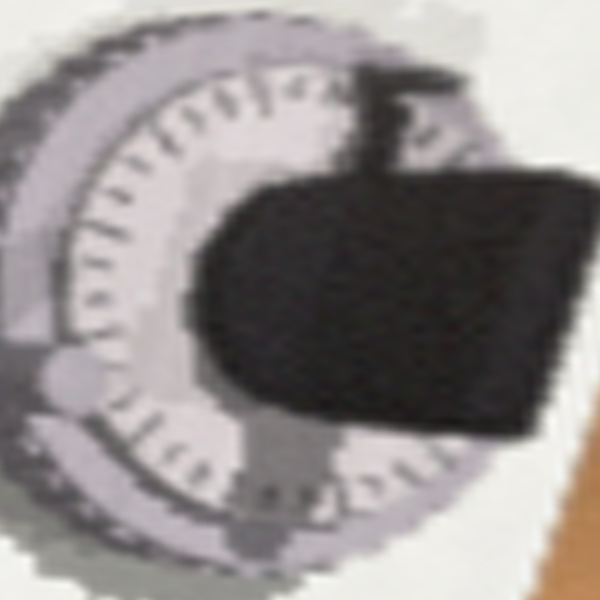

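View pics/side9.png

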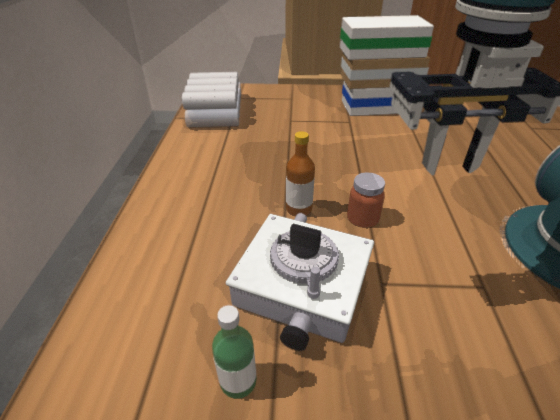

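Run:
```python
import cv2
a=cv2.imread("pics/side0.png",0);b=cv2.imread("pics/side9.png",0)
for n,(r0,r1,c0,c1) in dict(amber=(130,215,283,318),jar=(172,225,345,388),green=(305,398,210,260)).items(): print(n,cv2.absdiff(a,b)[r0:r1,c0:c1].mean())
from rig import workorder; print(workorder.job_done())
```

```text
amber 8.840672268907563
jar 6.081614743308468
green 2.1670967741935483
the job is handed in; nothing more can be done
None
```

The portion is set, the lock ring is tight, and the job was handed in at about 16 s on the robot's clock with the gripper clear of everything.

- **Knob:** I gripped the bar and turned it about 45° clockwise, then let go. Pictures taken before and after the ring work show the pointer at the tab and the knob looking unchanged. From those pictures the pointer is at roughly −18.5° and the tab at −18° to −19°. One rougher pixel estimate had the pointer 2–4° short of the tab. The side view and the flattened views did not support that, so I left the knob alone.
- **Lock ring:** I pinched the post and carried it clockwise about 49°. It ran free for about 46°, then bit. I built the push up from 7.2 N to 9.4 N and then 10.3 N, which was the highest reading and is well below 15 N. I backed off 0.6 mm and let go. The hidden ring bite reading was not checked; I relied on the measured force.
- **Bottles and jar:** They stand in the same places in the side view before and after. A pixel comparison showed small differences at the amber bottle and the jar, which I put down to the arm's shadow; the green bottle hardly differed.

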